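# Rake the clip out from beside the toaster

### The job

A small clip has dropped into the narrow gap between the toaster and the carton in front of it. Take the bent steel hook by its wooden handle, reach in from the open left end of the gap, bring the hook's blade down behind the clip and rake it out to the left until it lies wholly on the open worktop, a few centimetres past the toaster's end. Then lay the hook down on the worktop, out of the gap; do not touch the clip with the gripper.

Things in the scene. Friction and masses are not known exactly. Their poses are not given: they have to be found in the camera images.
- hook: Bent steel hook, 0.14 kg, on the worktop right of the sink, pointing away from the robot. Wooden handle 100 long, 24 wide, 28 high; origin: centre of the handle's flat underside; x from handle to blade, z up. From x=+50 an 8 mm rod rises, runs level 41 mm clear of the worktop to x=+240 and bends down to a blade. Handle and blade edge both rest on the worktop. It balances at x=+33.
- hook_tip (a point): Middle of the lower edge of the hook's blade: x=+240, y=0, z=0 mm in the hook's frame. The blade is 24 mm wide (across the hook), 24 mm high, 5 mm thick, with the 8 mm rod in its middle; the side towards the handle does the raking.
- clip: The dropped clip: slim plastic peg 72 mm long, 14 wide, 12 high, 20 g, lying flat on the worktop in the gap, within 7 degrees of along it. Origin: centre of its underside. y runs along it; at the start +y points to the open left end of the gap. Its right end is at least 40 mm clear of the jar. The carton hides it from the front; it is seen from straight above.
- toaster: Toaster 183 mm high, fixed; origin: centre of its foot; x away from the robot, y left along it. It spans x +-78, y +-132 mm. A carton 86 high is fixed before it (x -195 to -128, y -13 to +132, toaster frame). The gap between is 50 wide, middle x=-103, floor z=0, open above and at its left end (y=+132); a jar 89 wide, 137 high at x=-125, y=-100 shuts the right end. Left of the gap is free worktop.
There are look-alikes about, which are no part of the job. There is more than one size of the clip; the job needs the largest.

How it is judged (in metres and radians):
On the way:
1. the hook's blade is down in the gap behind the clip (to the right of its far end), lower edge under 10 mm above the worktop (y of hook_tip in the frame of clip below -0.034 m and x of hook_tip in the frame of toaster between -0.13 and -0.076 m and y of hook_tip in the frame of toaster below 0.1 m and height (world z) of hook_tip below 0.01 m), for 0.1 s.
At the end, for the whole second after the job is handed in: The clip lies at rest on the worktop with its middle at least 48 mm to the left of the toaster's left end (so it is wholly out of the gap); the hook lies at rest on the worktop with its blade out of the gap (left of the toaster's end or in front of the carton) (y of clip in the frame of toaster above 0.18 m and height (world z) of clip between -0.01 and 0.025 m and linear speed of each of clip, hook below 0.02 m/s and height (world z) of hook between -0.01 and 0.03 m and height (world z) of hook_tip between -0.03 and 0.06 m and (y of hook_tip in the frame of toaster above 0.125 m or x of hook_tip in the frame of toaster below -0.19 m)); the robot touches nothing.
It fails at once if the gripper's fingers touch the clip (contact force between the fingers and clip above 0.5 N).
It also fails if it takes over 45 s, if anything falls off the work surface, if the arm or the gripper's body presses on something with over 40 N, if the wrist force passes 120 N, or if a joint passes its speed limit or range.

### The arm

A 7-joint arm with a two-finger parallel gripper is mounted at the origin on a cart in front of the work surface, level with it; the furniture and walls round the work are solid. World frame = base frame: x ahead of the robot, y to its left, z up, the work surface at z = 0. Lengths are in m, angles in degrees, forces in N, time in s.
With the tool pointing down it reaches from about 0.4 to 0.9 m from the base axis. Payload 5.5 kg.
Tool frame: the origin (TCP) lies on the centre line of the jaws, within the pads' length; the fingertips stand 14 mm ahead of it and the grasp point (between the pads) lies 5 mm behind it; y points along the fingers, x is the direction in which the jaws open and shut, and the axes are right-handed (so a half turn about y gives the same grasp; the last joint's range is limited). The gripper opens to 85 mm and grips with 20 to 120 N. Pads are 22 mm wide; open, the fingers measure 114 mm over their backs; the gripper's body (76 mm by 85 mm) begins 54 mm behind the grasp point. The pads swing forward as they close: fully open they stand 13 mm farther back than shut.
Start: joints at [85.726, 28.699, -24.465, 88.831, 12.651, 65.22, -12.049], TCP at [0.215, -0.613, 0.245] pointing down, gripper open.
Joint ranges: [-164.97, 164.97], [-17.58, 116.51], [-87.97, 89.64], [11.32, 138.91], [-80.73, 260.73], [10.89, 115.49], [-147.41, 147.41]. Speed limits (degrees/s): [147.25, 147.25, 180, 180, 180, 180, 180].

### API

Orientations are given as a 3x3 rotation matrix whose columns are the frame's x, y, z axes.
In Python, from workcell import robot gives the robot as it stands.
- The arm moves only by the shell command python3 -m jog 'ROWS' [OPENING] [FORCE]. ROWS is JSON, a list of rows, each an object of numbers: "dx", "dy", "dz": the shift along the tool's x, y, z in cm; "ax", "ay", "az": the turn, a rotation vector about the tool's x, y, z in degrees. In form: [{"dx": .., "dy": .., "dz": .., "ax": .., "ay": .., "az": ..}, ...]. A call has 1 to 5 rows; each row shifts and turns the commanded pose from where the row before left it, along the tool's axes as they then stand; what a row does not reach is not made up. A row lasts 1/12 s, in which the tool goes at most 41.7 mm and 7.16 degrees, less where a joint would pass 70% of its speed; a pose out of reach is approached as far as the arm can. A call with a gripper value outside its range is refused whole. OPENING is the closure, from 0 (fully open) to 1 (shut), set as the call begins (- or left out, the last holds). The fingers move at their own pace and stop on an object; FORCE is the grip in N (left out, the last holds). Time passes only in rows, so rows that do not move let the fingers close. It gives the time, the measured TCP pose, the force and the opening at its end, in the units of the state.
- robot.state(): the state, without advancing time (a new reading comes with each control period).
- robot.read_camera(name): name is "scene" or "side" or "wrist"; returns a dict with "pixels" (400x640x3 uint8, red, green, blue), "vfov" (degrees; the focal length in pixels is half the picture's height over the tangent of half this angle, whatever the lens; pixels are square), "cx", "cy" (the principal point, pixels), "xyz" and "orientation" of the camera in the world. Camera axes: x right, y up, looking along -z (the intrinsics and any distortion apply to the point x, -y, -z); pixel columns grow to the right and rows downward; lengths in m; the calibration is good to about 2 mm. A picture is of the moment at which its call begins. There is no depth.
- robot.close_job(): hands the job in, once; it reports no verdict.
The state is a dict: "time_s": time; "joint_pos": joint angles; "qvel": joint speeds; "effort": joint torques, N m; "tool_pos": TCP position; "ee_rot": TCP orientation; "ft_force": force on the tool from outside, world axes, zero at the start; "ft_torque": the same for the moment, N m; "width": finger opening in m.
Only numpy, scipy, OpenCV 4.12 (cv2) and the standard library are available. Lean on these libraries where they do the work, as an engineer would, in place of code of your own. Each camera call takes 0.05 s, during which the arm holds its last target. There are 200 camera calls.

## Working session

There is one attempt and no reset: what is moved stays moved. The work goes in short steps, Python scripts to look and compute and a shell command to move; the robot and the scene stay as the last step left them, time stands still between calls to the robot, and variables do not carry over. Pictures are saved under pics/ and viewed, about 8 in all and at most 12, crops included, and the job is handed in when it is done.

```bash
ls; mkdir -p pics; python3 - <<'E'
from workcell import robot
import cv2,numpy as np
for n in ["scene","side","wrist"]:
    c=robot.read_camera(n); cv2.imwrite(f"pics/{n}0.png",c["pixels"][:,:,::-1]); np.save(f"pics/{n}0.npy",c,allow_pickle=True)
    print(n,{k:(np.round(v,4).tolist()) for k,v in c.items() if k!="pixels"})
print(robot.state())
E
```

```text
pics
scene {'vfov': 46.0195, 'cx': 318.0982, 'cy': 204.1951, 'xyz': [0.4844, 0.5941, 0.7072], 'orientation': [[-0.9926, 0.0901, -0.0814], [-0.1202, -0.6385, 0.7602], [0.0165, 0.7644, 0.6446]]}
side {'vfov': 44.4862, 'cx': 330.6426, 'cy': 202.0895, 'xyz': [0.1114, 0.1116, 0.7954], 'orientation': [[-0.5769, 0.6668, -0.4717], [-0.8168, -0.4695, 0.3353], [0.0021, 0.5787, 0.8155]]}
wrist {'vfov': 69.715, 'cx': 317.0016, 'cy': 195.4315, 'xyz': [0.2808, -0.5912, 0.3734], 'orientation': [[0.3312, 0.908, 0.2566], [-0.9436, 0.3192, 0.0885], [-0.0015, -0.2714, 0.9625]]}
{'time_s': 0.15, 'joint_pos': array([ 85.72683906,  28.74343029, -24.45494597,  88.8767391 ,
        12.65075514,  65.21791344, -12.05046992]), 'qvel': array([-0.12397999, -0.12639245, -0.12207467, -0.15256316,  0.04651825,
        0.05745821,  0.02419692]), 'effort': array([-6.17605343e-03, -5.70035684e+01, -5.82510978e+00, -2.81279504e+01,
        1.06335085e-02,  7.90965452e-03,  5.23943845e-05]), 'tool_pos': array([ 0.21520845, -0.61281268,  0.24448234]), 'ee_rot': array([[ 3.31399950e-01, -4.25931521e-04,  9.43490271e-01],
       [-9.43489196e-01,  1.42608281e-03,  3.31400216e-01],
       [-1.48664905e-03, -9.99998892e-01,  7.07419829e-05]]), 'ft_force': array([-0.09204856,  0.07404067, -0.7400697 ]), 'ft_torque': array([ 0.04932109, -0.02654974, -0.06712626]), 'width': 0.08554246324448453}
```

View pics/scene0.png

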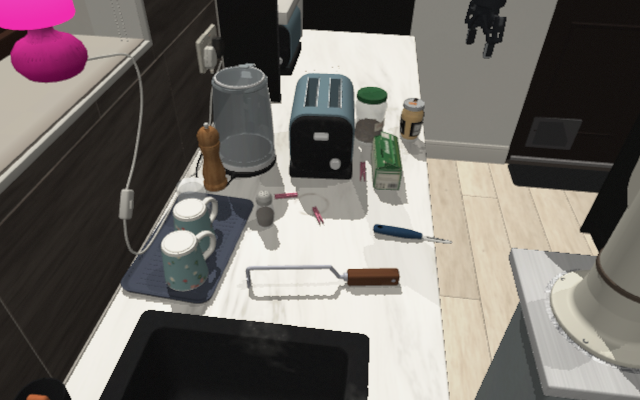

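View pics/wrist0.png

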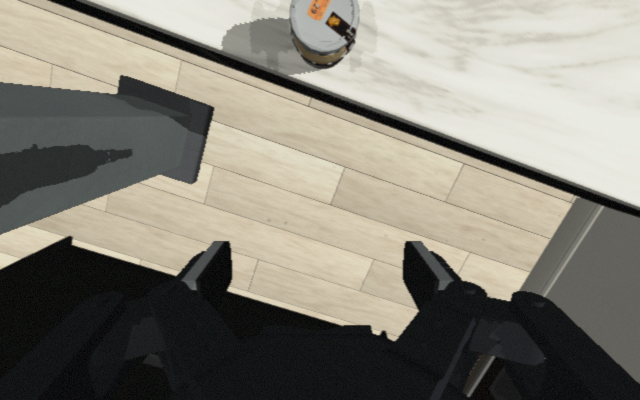

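View pics/side0.png

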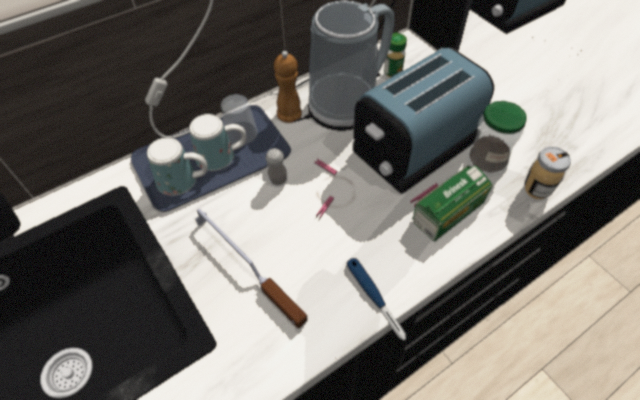

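```bash
cat > h.py <<'E'
import numpy as np, cv2
def load(n): return np.load(f"pics/{n}.npy",allow_pickle=True).item()
def ray(c,uv):
    f=200/np.tan(np.radians(c["vfov"]/2)); uv=np.atleast_2d(uv).astype(float)
    d=np.c_[(uv[:,0]-c["cx"])/f,-(uv[:,1]-c["cy"])/f,-np.ones(len(uv))]
    return d@np.array(c["orientation"]).T
def onz(c,uv,z):
    d=ray(c,uv); o=np.array(c["xyz"]); return o+d*((z-o[2])/d[:,2])[:,None]
def proj(c,P):
    f=200/np.tan(np.radians(c["vfov"]/2)); q=(np.atleast_2d(P)-c["xyz"])@np.array(c["orientation"])
    return np.c_[c["cx"]-f*q[:,0]/q[:,2], c["cy"]+f*q[:,1]/q[:,2]]
def blobs(c,lo,hi,amin=15):
    h=cv2.cvtColor(c["pixels"],cv2.COLOR_RGB2HSV); m=cv2.inRange(h,lo,hi)
    n,l,s,ce=cv2.connectedComponentsWithStats(m)
    return [(l==i,s[i],ce[i]) for i in range(1,n) if s[i][4]>=amin]
E
python3 - <<'E'
from h import *
for n in ["scene0","side0"]:
    c=load(n)
    for nm,lo,hi in [("brown",(3,100,40),(15,255,200)),("red",(165,80,60),(180,255,255))]:
        for m,s,ce in blobs(c,lo,hi):
            p=np.argwhere(m)[:,::-1]; r=cv2.minAreaRect(p.astype(np.float32))
            z=0.014 if nm=="brown" else .006
            print(n,nm,s.tolist(),ce.round(1),onz(c,ce,z)[0].round(3), onz(c,cv2.boxPoints(r),z)[:,:2].round(3).tolist())
E
```

```text
scene0 brown [0, 30, 15, 10, 75] [ 5.4 33.4] [ 1.901 -1.077  0.014] [[1.926, -1.063], [1.926, -1.152], [1.882, -1.104], [1.884, -1.019]]
scene0 brown [196, 126, 32, 65, 1243] [211.1 158.9] [ 0.865 -0.364  0.014] [[0.957, -0.508], [0.9, -0.538], [0.79, -0.252], [0.839, -0.23]]
scene0 brown [348, 269, 51, 16, 785] [372.2 276.4] [ 0.442 -0.023  0.014] [[0.487, 0.003], [0.49, -0.035], [0.392, -0.049], [0.392, -0.01]]
scene0 brown [26, 393, 24, 7, 124] [ 36.8 396.8] [0.941 0.288 0.014] [[0.955, 0.293], [0.961, 0.284], [0.926, 0.28], [0.921, 0.289]]
scene0 red [361, 162, 4, 17, 49] [362.6 168.7] [ 0.478 -0.388  0.006] [[0.483, -0.417], [0.475, -0.418], [0.472, -0.349], [0.48, -0.348]]
scene0 red [275, 193, 22, 5, 83] [285.6 195.1] [ 0.653 -0.255  0.006] [[0.679, -0.255], [0.63, -0.269], [0.627, -0.256], [0.675, -0.242]]
scene0 red [313, 207, 10, 15, 56] [316.9 213.7] [ 0.572 -0.2    0.006] [[0.585, -0.215], [0.578, -0.223], [0.557, -0.178], [0.564, -0.171]]
side0 brown [273, 52, 28, 70, 1125] [286.8  86. ] [ 0.897 -0.319  0.014] [[1.021, -0.355], [0.989, -0.409], [0.783, -0.283], [0.813, -0.235]]
side0 brown [262, 279, 44, 48, 745] [283.4 302.2] [ 0.438 -0.022  0.014] [[0.487, -0.003], [0.493, -0.026], [0.391, -0.041], [0.387, -0.018]]
side0 red [317, 161, 19, 13, 80] [326.1 166.9] [ 0.647 -0.257  0.006] [[0.667, -0.247], [0.672, -0.255], [0.627, -0.268], [0.622, -0.259]]
side0 red [413, 185, 24, 16, 67] [425.  192.4] [ 0.478 -0.382  0.006] [[0.479, -0.35], [0.483, -0.413], [0.477, -0.412], [0.473, -0.349]]
side0 red [320, 197, 13, 17, 77] [325.8 204.7] [ 0.568 -0.201  0.006] [[0.564, -0.181], [0.583, -0.219], [0.574, -0.222], [0.555, -0.183]]
```

```bash
python3 - <<'E'
from h import *
a=load("scene0")["pixels"]; b=load("side0")["pixels"]
cr=lambda i,u,v,w,h,k:cv2.resize(i[v:v+h,u:u+w],None,fx=k,fy=k,interpolation=cv2.INTER_CUBIC)
top=np.hstack([cr(a,280,70,133,100,3)[:,:],cr(b,345,120,133,100,3)])
top=np.hstack([cr(a,280,65,133,130,3),cr(b,370,120,133,130,3)])
bot=np.hstack([cr(a,235,255,133,65,3),cr(b,185,200,133,65,3)])
cv2.imwrite("pics/z.png",np.vstack([top,bot])[:,:,::-1])
E
```

```text
(no output)
```

View pics/z.png

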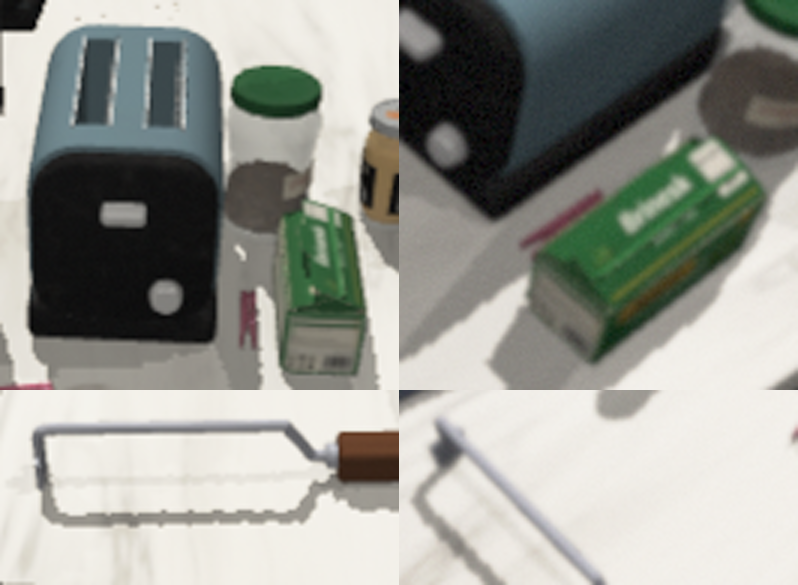

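```bash
python3 - <<'E'
from h import *
S=load("scene0");D=load("side0")
print("scene toaster L,R, carton inner, outer",onz(S,[(290,176),(351.7,179),(374.3,188.3),(399,190)],0)[:,:2].round(4).tolist())
print("side toaster NL, far front, carton outer, inner",onz(D,[(402,192.3),(478.7,135),(437,240.7),(414.7,224)],0)[:,:2].round(4).tolist())
print("tip",onz(S,(249,287.3),0).round(4),onz(D,(200.3,225),0).round(4))
print("bend",onz(S,(247.7,268.3),.047).round(4),onz(D,(198.7,210.7),.047).round(4))
def fit(c,n):
  for m,s,ce in blobs(c,(3,100,40),(15,255,200),500):
    p=np.argwhere(m)[:,::-1]; 
    if ce[1]<200: continue
    e=onz(c,cv2.boxPoints(cv2.minAreaRect(p.astype(np.float32))),.018); print(n,e.round(4).tolist())
    P=onz(c,p,.02)[:,:2]; print("ang",np.degrees(np.arctan(cv2.fitLine(P.astype(np.float32),2,0,.01,.01).ravel()[1]/cv2.fitLine(P.astype(np.float32),2,0,.01,.01).ravel()[0])))
fit(S,"S");fit(D,"D")
E
```

```text
scene toaster L,R, carton inner, outer [[0.6565, -0.3389], [0.5024, -0.3484], [0.4454, -0.3187], [0.3856, -0.3205]]
side toaster NL, far front, carton outer, inner [[0.5082, -0.3475], [0.5316, -0.588], [0.3827, -0.3281], [0.4355, -0.3183]]
tip [[0.6754 0.0244 0.    ]] [[0.672  0.0215 0.    ]]
bend [[0.6756 0.0181 0.047 ]] [[0.669 0.015 0.047]]
S [[0.4872, 0.006, 0.018], [0.4899, -0.0318, 0.018], [0.3927, -0.0451, 0.018], [0.393, -0.0068, 0.018]]
ang 9.898468
D [[0.4854, -0.0023, 0.018], [0.4911, -0.0257, 0.018], [0.3899, -0.04, 0.018], [0.3857, -0.0177, 0.018]]
ang 8.199603
```

```bash
cat >> h.py <<'E'
from scipy.spatial.transform import Rotation as Ro
def Rt(yaw,pitch=0):
    "tool rot: tool z at world yaw deg (hook x), pitched: hook x dips by pitch deg, y down"
    a=np.radians(yaw); z=np.array([np.cos(a),np.sin(a),0]); y=np.array([0,0,-1.]); x=np.cross(y,z)
    return (Ro.from_rotvec(np.radians(pitch)*(-x))*Ro.from_matrix(np.c_[x,y,z])).as_matrix()
def go(p,R):
    from workcell import robot
    s=robot.state(); R0=s["ee_rot"]
    d=R0.T@(np.array(p)-s["tool_pos"])*100; r=Ro.from_matrix(R0.T@R).as_rotvec(degrees=True)
    print("shift cm",d.round(2),"turn",r.round(2), "rows>=",np.ceil(np.linalg.norm(d)/4.1),np.ceil(np.linalg.norm(r)/7.1))
def st():
    from workcell import robot
    s=robot.state(); print(s["time_s"],s["tool_pos"].round(4),"yaw z",np.degrees(np.arctan2(s["ee_rot"][1,2],s["ee_rot"][0,2])).round(2),"zdip",s["ee_rot"][2,2].round(4),"F",s["ft_force"].round(2),s["width"].round(4),s["joint_pos"].round(1))
E
python3 - <<'E'
from h import *
print(Rt(9.5).round(3)); print(Rt(9.5,10)[:,2])
go([0.455,-0.018,0.20],Rt(9.5))
S=load("scene0");D=load("side0")
print("screwdriver",onz(S,[(375,230),(450,241)],0.008).round(3).tolist(),onz(D,[(351,262),(401,336)],.008).round(3).tolist())
E
```

```text
[[ 0.165  0.     0.986]
 [-0.986  0.     0.165]
 [ 0.    -1.     0.   ]]
[ 0.97130171  0.16254016 -0.17364818]
shift cm [-48.17   4.52  42.34] turn [ 0.    9.85 -0.09] rows>= 16.0 2.0
screwdriver [[0.44, -0.162, 0.008], [0.281, -0.149, 0.008]] [[0.437, -0.165, 0.008], [0.278, -0.151, 0.008]]
```

```bash
R='[{"dx":-2.68,"dy":0,"dz":2.35},{"dx":-2.68,"dy":0,"dz":2.35},{"dx":-2.68,"dy":0,"dz":2.35},{"dx":-2.68,"dy":0,"dz":2.35},{"dx":-2.68,"dy":0,"dz":2.35}]'; true
python3 -m jog '[{"dx":-2.68,"dz":2.35},{"dx":-2.68,"dz":2.35},{"dx":-2.68,"dz":2.35},{"dx":-2.68,"dz":2.35},{"dx":-2.68,"dz":2.35}]' 0
python3 -m jog '[{"dx":-2.68,"dz":2.35},{"dx":-2.68,"dz":2.35},{"dx":-2.68,"dz":2.35},{"dx":-2.68,"dz":2.35},{"dx":-2.68,"dz":2.35}]'
python3 -m jog '[{"dx":-2.68,"dz":2.35},{"dx":-2.68,"dz":2.35},{"dx":-2.68,"dz":2.35},{"dx":-2.68,"dz":2.35},{"dx":-2.68,"dz":2.35}]'
python3 -m jog '[{"dx":-2.68,"dz":2.35},{"dx":-2.68,"dz":2.35},{"dx":-2.68,"dz":2.35},{"dy":2.2,"ay":5},{"dy":2.2,"ay":5}]'
python3 -m jog '[{},{},{}]'
python3 - <<'E'
from h import *
from workcell import robot
c=robot.read_camera("wrist"); cv2.imwrite("pics/w1.png",c["pixels"][:,:,::-1]); np.save("pics/w1.npy",c,allow_pickle=True)
st()
E
```

```text
validation failed for argument at $[0]...
validation failed for argument at $[0]...
validation failed for argument at $[0]...
validation failed for argument at $[0]...
validation failed for argument at $[0]...
Traceback (most recent call last):
  File "h.py", line 28, in st
    s=robot.state(); print(s["time_s"],s["tool_pos"].round(4),"yaw z",np.degrees(np.arctan2(s["ee_rot"][1,2],s["ee_rot"][0,2])).round(2),"zdip",s["ee_rot"][2,2].round(4),"F",s["ft_force"].round(2),s["width"].round(4),s["joint_pos"].round(1))
                                                                                                                                                                                                     ^^^^^^^^^^^^^^^^
AttributeError: 'float' object has no attribute 'round'
```

View pics/w1.png

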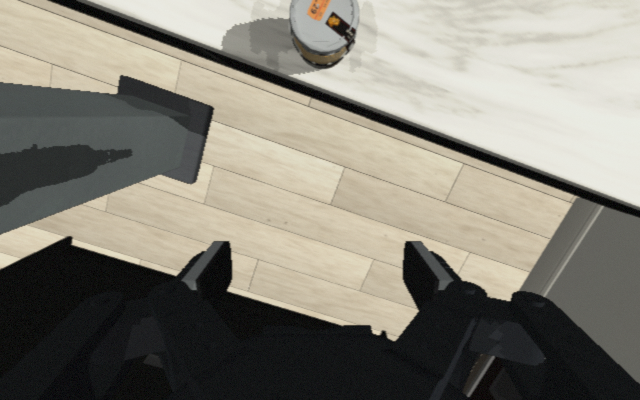

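All six fields are required in each row, so nothing moved and the wrist picture is unchanged. I'll type full rows.

```bash
sed -i 's/s\["width"\].round(4)/round(float(s["width"]),4)/' h.py
python3 -m jog '[{"dx":-2.68,"dy":0,"dz":2.35,"ax":0,"ay":0,"az":0},{"dx":-2.68,"dy":0,"dz":2.35,"ax":0,"ay":0,"az":0},{"dx":-2.68,"dy":0,"dz":2.35,"ax":0,"ay":0,"az":0},{"dx":-2.68,"dy":0,"dz":2.35,"ax":0,"ay":0,"az":0},{"dx":-2.68,"dy":0,"dz":2.35,"ax":0,"ay":0,"az":0}]' 0
python3 -m jog '[{"dx":-2.68,"dy":0,"dz":2.35,"ax":0,"ay":0,"az":0},{"dx":-2.68,"dy":0,"dz":2.35,"ax":0,"ay":0,"az":0},{"dx":-2.68,"dy":0,"dz":2.35,"ax":0,"ay":0,"az":0},{"dx":-2.68,"dy":0,"dz":2.35,"ax":0,"ay":0,"az":0},{"dx":-2.68,"dy":0,"dz":2.35,"ax":0,"ay":0,"az":0}]'
python3 -m jog '[{"dx":-2.68,"dy":0,"dz":2.35,"ax":0,"ay":0,"az":0},{"dx":-2.68,"dy":0,"dz":2.35,"ax":0,"ay":0,"az":0},{"dx":-2.68,"dy":0,"dz":2.35,"ax":0,"ay":0,"az":0},{"dx":-2.68,"dy":0,"dz":2.35,"ax":0,"ay":0,"az":0},{"dx":-2.68,"dy":0,"dz":2.35,"ax":0,"ay":0,"az":0}]'
python3 -m jog '[{"dx":-2.68,"dy":0,"dz":2.35,"ax":0,"ay":0,"az":0},{"dx":-2.68,"dy":0,"dz":2.35,"ax":0,"ay":0,"az":0},{"dx":-2.68,"dy":0,"dz":2.35,"ax":0,"ay":0,"az":0},{"dx":0,"dy":2.2,"dz":0,"ax":0,"ay":5,"az":0},{"dx":0,"dy":2.2,"dz":0,"ax":0,"ay":5,"az":0}]'
python3 -m jog '[{"dx":0,"dy":0,"dz":0,"ax":0,"ay":0,"az":0},{"dx":0,"dy":0,"dz":0,"ax":0,"ay":0,"az":0},{"dx":0,"dy":0,"dz":0,"ax":0,"ay":0,"az":0}]'
python3 - <<'E'
from h import *
from workcell import robot
c=robot.read_camera("wrist"); cv2.imwrite("pics/w2.png",c["pixels"][:,:,::-1]); np.save("pics/w2.npy",c,allow_pickle=True)
st()
for m,s,ce in blobs(c,(3,100,40),(15,255,200),500):
    p=np.argwhere(m)[:,::-1]; b=cv2.boxPoints(cv2.minAreaRect(p.astype(np.float32)))
    print(s,b.round(0).tolist(),onz(c,b,.028)[:,:2].round(4).tolist(),onz(c,b.mean(0),.028).round(4))
E
```

```text
time_s: 0.62
tool_pos: [0.2822, -0.4461, 0.2451]
ee_rot: [[0.331, -0.0, 0.944], [-0.944, 0.0, 0.331], [-0.0, -1.0, -0.0]]
ft_force: [1.2, 0.0, 0.7]
width: 0.0854
time_s: 1.03
tool_pos: [0.3486, -0.2808, 0.2454]
ee_rot: [[0.331, -0.0, 0.944], [-0.944, -0.001, 0.331], [0.0, -1.0, -0.0]]
ft_force: [-0.0, -0.4, 1.4]
width: 0.0856
time_s: 1.45
tool_pos: [0.415, -0.1155, 0.2455]
ee_rot: [[0.331, 0.0, 0.944], [-0.944, -0.001, 0.331], [0.001, -1.0, 0.0]]
ft_force: [1.3, 0.5, -0.8]
width: 0.0855
time_s: 1.87
tool_pos: [0.4566, -0.0152, 0.202]
ee_rot: [[0.164, 0.004, 0.987], [-0.987, 0.0, 0.164], [0.0, -1.0, 0.004]]
ft_force: [-0.8, -1.2, -0.8]
width: 0.0858
time_s: 2.12
tool_pos: [0.455, -0.0181, 0.2021]
ee_rot: [[0.165, 0.001, 0.986], [-0.986, 0.0, 0.165], [0.0, -1.0, 0.0]]
ft_force: [0.8, 0.5, -0.0]
width: 0.0856
2.1667 [ 0.4554 -0.0182  0.2024] yaw z 9.43 zdip 0.0014 F [ 0.34 -0.75  0.12] 0.0854 [ 40.1  14.9 -46.4 117.7  13.6  52.6 -94.3]
[ 309  148   21   86 1667] [[308.0, 233.0], [310.0, 148.0], [330.0, 148.0], [328.0, 233.0]] [[0.3939, -0.0194], [0.4894, -0.0061], [0.4924, -0.0267], [0.3971, -0.0418]] [[ 0.4452 -0.0232  0.028 ]]
```

View pics/w2.png

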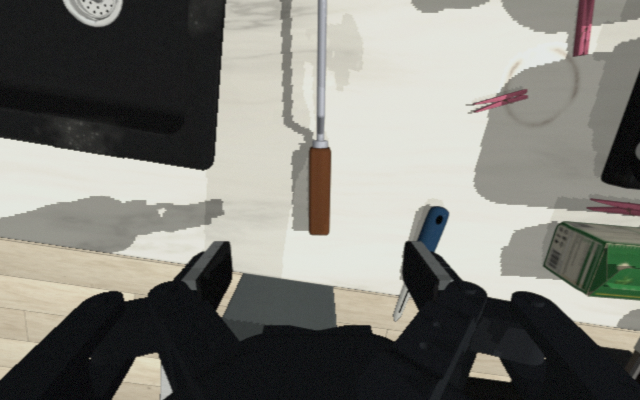

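```bash
python3 - <<'E'
from h import *
c=load("w2"); print(onz(c,[(322,2),(320.5,125)],.049).round(4)); go([.4675,-.0197,.018],Rt(9))
E
```

```text
[[ 0.6159  0.0032  0.049 ]
 [ 0.5146 -0.0127  0.049 ]]
shift cm [ 0.33 18.44  1.15] turn [-0.08  0.43  0.03] rows>= 5.0 1.0
```

```bash

python3 -m jog '[{"dx":0.17,"dy":3,"dz":0.6,"ax":0,"ay":0.4,"az":0},{"dx":0.16,"dy":3,"dz":0.55,"ax":0,"ay":0,"az":0},{"dx":0,"dy":3,"dz":0,"ax":0,"ay":0,"az":0},{"dx":0,"dy":3,"dz":0,"ax":0,"ay":0,"az":0},{"dx":0,"dy":2.5,"dz":0,"ax":0,"ay":0,"az":0}]' | tail -4
python3 -m jog '[{"dx":0,"dy":2,"dz":0,"ax":0,"ay":0,"az":0},{"dx":0,"dy":1.5,"dz":0,"ax":0,"ay":0,"az":0},{"dx":0,"dy":0.4,"dz":0,"ax":0,"ay":0,"az":0},{"dx":0,"dy":0,"dz":0,"ax":0,"ay":0,"az":0},{"dx":0,"dy":0,"dz":0,"ax":0,"ay":0,"az":0}]'
python3 -m jog '[{"dx":0,"dy":0,"dz":0,"ax":0,"ay":0,"az":0},{"dx":0,"dy":0,"dz":0,"ax":0,"ay":0,"az":0},{"dx":0,"dy":0,"dz":0,"ax":0,"ay":0,"az":0},{"dx":0,"dy":0,"dz":0,"ax":0,"ay":0,"az":0},{"dx":0,"dy":0,"dz":0,"ax":0,"ay":0,"az":0}]' 1 60
python3 -m jog '[{"dx":0,"dy":0,"dz":0,"ax":0,"ay":0,"az":0},{"dx":0,"dy":0,"dz":0,"ax":0,"ay":0,"az":0},{"dx":0,"dy":0,"dz":0,"ax":0,"ay":0,"az":0},{"dx":0,"dy":0,"dz":0,"ax":0,"ay":0,"az":0},{"dx":0,"dy":0,"dz":0,"ax":0,"ay":0,"az":0}]' 
python3 -c "from h import *; st()"
```

```text
tool_pos: [0.4673, -0.0204, 0.0557]
ee_rot: [[0.155, 0.001, 0.988], [-0.988, -0.0, 0.155], [0.001, -1.0, 0.001]]
ft_force: [-0.3, 0.2, -0.2]
width: 0.0853
time_s: 3.0
tool_pos: [0.4677, -0.0196, 0.0184]
ee_rot: [[0.156, 0.002, 0.988], [-0.988, -0.0, 0.156], [0.0, -1.0, 0.002]]
ft_force: [-0.0, 1.0, -0.1]
width: 0.0856
time_s: 3.42
tool_pos: [0.4668, -0.0195, 0.0177]
ee_rot: [[0.156, 0.001, 0.988], [-0.988, -0.0, 0.156], [0.0, -1.0, 0.001]]
ft_force: [0.1, 0.5, -0.3]
width: 0.0254
time_s: 3.83
tool_pos: [0.4669, -0.0194, 0.0179]
ee_rot: [[0.156, 0.001, 0.988], [-0.988, -0.001, 0.156], [0.001, -1.0, 0.001]]
ft_force: [-0.8, -0.7, 6.3]
width: 0.0228
3.8333 [ 0.4669 -0.0194  0.0179] yaw z 8.96 zdip 0.0007 F [-0.83 -0.69  6.34] 0.0228 [  26.2   34.4  -32.4  122.2   34.4   32.5 -112.5]
```

```bash

python3 -m jog '[{"dx":0,"dy":-1,"dz":0,"ax":0,"ay":0,"az":0},{"dx":0,"dy":-3,"dz":0,"ax":0,"ay":0,"az":0},{"dx":0,"dy":-3.5,"dz":0,"ax":0,"ay":0,"az":0},{"dx":0,"dy":-3.5,"dz":0,"ax":0,"ay":0,"az":0},{"dx":0,"dy":-3.5,"dz":0,"ax":0,"ay":0,"az":0}]' 
python3 -m jog '[{"dx":0,"dy":-3.5,"dz":0,"ax":0,"ay":6.5,"az":0},{"dx":0,"dy":-1,"dz":0,"ax":0,"ay":6.5,"az":0},{"dx":0,"dy":0,"dz":0,"ax":0,"ay":6.5,"az":0},{"dx":0,"dy":0,"dz":0,"ax":0,"ay":6.5,"az":0},{"dx":0,"dy":0,"dz":0,"ax":0,"ay":6.5,"az":0}]'  |tail -4
python3 -m jog '[{"dx":0,"dy":0,"dz":0,"ax":0,"ay":6.5,"az":0},{"dx":0,"dy":0,"dz":0,"ax":0,"ay":6.5,"az":0},{"dx":0,"dy":0,"dz":0,"ax":0,"ay":6.5,"az":0},{"dx":0,"dy":0,"dz":0,"ax":0,"ay":6.5,"az":0},{"dx":0,"dy":0,"dz":0,"ax":0,"ay":6.5,"az":0}]' |tail -4 
python3 -m jog '[{"dx":0,"dy":0,"dz":0,"ax":0,"ay":6.5,"az":0},{"dx":0,"dy":0,"dz":0,"ax":0,"ay":6.5,"az":0},{"dx":0,"dy":0,"dz":0,"ax":0,"ay":6.5,"az":0},{"dx":0,"dy":0,"dz":0,"ax":0,"ay":6.5,"az":0},{"dx":0,"dy":0,"dz":0,"ax":0,"ay":4,"az":0}]' |tail -4 
python3 -m jog '[{"dx":0,"dy":0,"dz":0,"ax":0,"ay":0,"az":0},{"dx":0,"dy":0,"dz":0,"ax":0,"ay":0,"az":0},{"dx":0,"dy":0,"dz":0,"ax":0,"ay":0,"az":0}]' >/dev/null
python3 - <<'E'
from h import *
from workcell import robot
st()
for n in ["wrist","scene","side"]:
    c=robot.read_camera(n); np.save(f"pics/{n}3.npy",c,allow_pickle=True)
    if n=="wrist": cv2.imwrite("pics/w3.png",c["pixels"][:,:,::-1])
    for m,s,ce in blobs(c,(165,80,60),(180,255,255)):
        p=np.argwhere(m)[:,::-1]; b=cv2.boxPoints(cv2.minAreaRect(p.astype(np.float32)))
        print(n,s,ce.round(0),onz(c,b,.01)[:,:2].round(4).tolist())
E
```

```text
time_s: 4.25
tool_pos: [0.4656, -0.0189, 0.1639]
ee_rot: [[0.157, -0.001, 0.988], [-0.988, 0.001, 0.157], [-0.001, -1.0, -0.001]]
ft_force: [0.3, -1.2, -1.3]
width: 0.0226
tool_pos: [0.4662, -0.0194, 0.2082]
ee_rot: [[-0.404, 0.001, 0.915], [-0.915, -0.001, -0.404], [0.0, -1.0, 0.001]]
ft_force: [0.1, -0.0, -1.3]
width: 0.0233
tool_pos: [0.465, -0.0203, 0.2056]
ee_rot: [[-0.789, -0.006, 0.615], [-0.615, 0.0, -0.789], [0.004, -1.0, -0.004]]
ft_force: [-0.7, -0.1, -1.6]
width: 0.0231
tool_pos: [0.4601, -0.0204, 0.1962]
ee_rot: [[-0.904, -0.032, 0.425], [-0.426, -0.0, -0.905], [0.029, -0.999, -0.013]]
ft_force: [0.1, 0.7, -1.7]
width: 0.0228
5.75 [ 0.4605 -0.0194  0.1959] yaw z -64.47 zdip -0.013 F [-0.07  0.56 -1.5 ] 0.0226 [ -27.6   13.5   30.4  118.    -8.4   52.4 -147. ]
scene [275 193  22   5  84] [286. 195.] [[0.6777, -0.2501], [0.6296, -0.2643], [0.6267, -0.2507], [0.6744, -0.2368]]
scene [313 207  10  15  56] [317. 214.] [[0.5847, -0.2108], [0.5774, -0.2182], [0.5562, -0.1731], [0.5634, -0.1662]]
side [318 162  18  12  76] [327. 167.] [[0.6615, -0.2454], [0.6665, -0.2542], [0.6244, -0.2658], [0.6197, -0.257]]
side [413 185  24  16  66] [425. 192.] [[0.477, -0.3474], [0.4826, -0.4106], [0.4764, -0.4095], [0.471, -0.3465]]
side [320 197  13  16  76] [326. 205.] [[0.5618, -0.1809], [0.5809, -0.2173], [0.5715, -0.2201], [0.5527, -0.1838]]
```

View pics/w3.png

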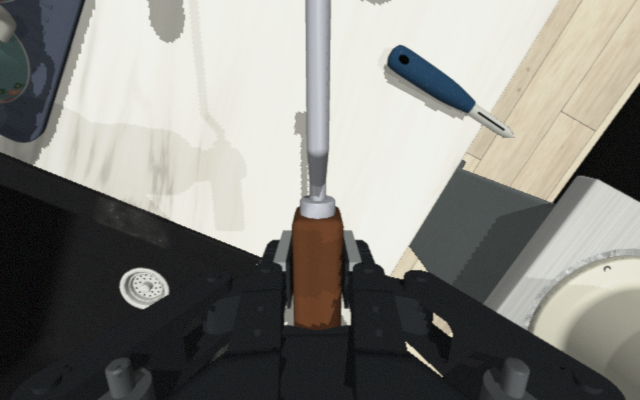

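J7 ran into its limit at −147°, so this grasp can't point the hook into the gap. I'll lay the hook back down on free worktop and regrasp it with the gripper turned half round.

```bash
python3 -c "
from h import *
go([.465,-.02,.2],Rt(-30))"
```

```text
shift cm [-0.44 -0.42  0.07] turn [  1.22 -34.72   1.36] rows>= 1.0 5.0
```

```bash

python3 -m jog '[{"dx":0,"dy":0,"dz":0,"ax":0.24,"ay":-6.9,"az":0.27},{"dx":0,"dy":0,"dz":0,"ax":0.24,"ay":-6.9,"az":0.27},{"dx":0,"dy":0,"dz":0,"ax":0.24,"ay":-6.9,"az":0.27},{"dx":0,"dy":0,"dz":0,"ax":0.24,"ay":-6.9,"az":0.27},{"dx":0,"dy":0,"dz":0,"ax":0.24,"ay":-6.9,"az":0.27}]' >/dev/null
python3 -m jog '[{"dx":0,"dy":0,"dz":0,"ax":0,"ay":0,"az":0},{"dx":0,"dy":0,"dz":0,"ax":0,"ay":0,"az":0},{"dx":0,"dy":0,"dz":0,"ax":0,"ay":0,"az":0}]' >/dev/null
python3 -c "
from h import *
st();go([.465,-.02,.0185],Rt(-30))"
```

```text
6.5667 [ 0.4607 -0.0217  0.196 ] yaw z -30.5 zdip 0.0001 F [-0.21  0.24 -1.72] 0.0227 [ -23.2   11.9   25.3  119.2   -6.5   50.2 -114.7]
shift cm [-0.38 17.75  0.28] turn [-0.01 -0.5   0.05] rows>= 5.0 1.0
```

```bash

python3 -m jog '[{"dx":0,"dy":3.5,"dz":0,"ax":0,"ay":0,"az":0},{"dx":0,"dy":3.5,"dz":0,"ax":0,"ay":0,"az":0},{"dx":0,"dy":3.5,"dz":0,"ax":0,"ay":0,"az":0},{"dx":0,"dy":3,"dz":0,"ax":0,"ay":0,"az":0},{"dx":0,"dy":2,"dz":0,"ax":0,"ay":0,"az":0}]' |tail -4
python3 -m jog '[{"dx":0,"dy":1.2,"dz":0,"ax":0,"ay":0,"az":0},{"dx":0,"dy":0.7,"dz":0,"ax":0,"ay":0,"az":0},{"dx":0,"dy":0.4,"dz":0,"ax":0,"ay":0,"az":0},{"dx":0,"dy":0,"dz":0,"ax":0,"ay":0,"az":0},{"dx":0,"dy":0,"dz":0,"ax":0,"ay":0,"az":0}]'
python3 -c "from h import *; st()"
python3 -m jog '[{"dx":0,"dy":0,"dz":0,"ax":0,"ay":0,"az":0},{"dx":0,"dy":0,"dz":0,"ax":0,"ay":0,"az":0},{"dx":0,"dy":0,"dz":0,"ax":0,"ay":0,"az":0},{"dx":0,"dy":0,"dz":0,"ax":0,"ay":0,"az":0},{"dx":0,"dy":0,"dz":0,"ax":0,"ay":0,"az":0}]' 0
python3 -m jog '[{"dx":0,"dy":-2,"dz":0,"ax":0,"ay":0,"az":0},{"dx":0,"dy":-3.5,"dz":0,"ax":0,"ay":0,"az":0},{"dx":0,"dy":-3.5,"dz":0,"ax":0,"ay":0,"az":0},{"dx":0,"dy":-3.5,"dz":0,"ax":0,"ay":0,"az":0},{"dx":0,"dy":-3.5,"dz":0,"ax":0,"ay":0,"az":0}]' |tail -4
python3 -c "from h import *; st()"
```

```text
tool_pos: [0.4593, -0.0211, 0.0383]
ee_rot: [[-0.505, -0.003, 0.863], [-0.863, -0.001, -0.506], [0.003, -1.0, -0.002]]
ft_force: [-0.3, -0.7, -1.3]
width: 0.0228
time_s: 7.4
tool_pos: [0.4616, -0.0213, 0.0187]
ee_rot: [[-0.504, 0.001, 0.863], [-0.863, -0.001, -0.504], [0.0, -1.0, 0.002]]
ft_force: [0.1, 0.2, -1.6]
width: 0.023
7.4 [ 0.4616 -0.0213  0.0187] yaw z -30.3 zdip 0.0016 F [ 0.09  0.16 -1.57] 0.023 [ -15.4   31.    17.4  124.2  -19.5   27.2 -103.2]
time_s: 7.82
tool_pos: [0.4609, -0.0211, 0.0182]
ee_rot: [[-0.503, 0.0, 0.864], [-0.864, -0.001, -0.503], [0.001, -1.0, 0.001]]
ft_force: [0.4, -0.2, 0.2]
width: 0.0815
tool_pos: [0.4602, -0.0212, 0.1794]
ee_rot: [[-0.504, -0.001, 0.864], [-0.864, -0.002, -0.504], [0.002, -1.0, 0.0]]
ft_force: [1.2, 0.6, -0.6]
width: 0.0853
8.2333 [ 0.4602 -0.0212  0.1794] yaw z -30.24 zdip 0.0 F [ 1.18  0.64 -0.55] 0.0853 [ -24.2   13.5   26.5  120.2   -7.9   48.1 -113.2]
```

```bash

python3 -m jog '[{"dx":0,"dy":0,"dz":0,"ax":0,"ay":-7,"az":0},{"dx":0,"dy":0,"dz":0,"ax":0,"ay":-7,"az":0},{"dx":0,"dy":0,"dz":0,"ax":0,"ay":-7,"az":0},{"dx":0,"dy":0,"dz":0,"ax":0,"ay":-7,"az":0},{"dx":0,"dy":0,"dz":0,"ax":0,"ay":-7,"az":0}]' >/dev/null
python3 -m jog '[{"dx":0,"dy":0,"dz":0,"ax":0,"ay":-7,"az":0},{"dx":0,"dy":0,"dz":0,"ax":0,"ay":-7,"az":0},{"dx":0,"dy":0,"dz":0,"ax":0,"ay":-7,"az":0},{"dx":0,"dy":0,"dz":0,"ax":0,"ay":-7,"az":0},{"dx":0,"dy":0,"dz":0,"ax":0,"ay":-7,"az":0}]' >/dev/null
python3 -c "from h import *; st()"
python3 -m jog '[{"dx":0,"dy":0,"dz":0,"ax":0,"ay":-7,"az":0},{"dx":0,"dy":0,"dz":0,"ax":0,"ay":-7,"az":0},{"dx":0,"dy":0,"dz":0,"ax":0,"ay":-7,"az":0},{"dx":0,"dy":0,"dz":0,"ax":0,"ay":-7,"az":0},{"dx":0,"dy":0,"dz":0,"ax":0,"ay":-7,"az":0}]' >/dev/null
python3 -m jog '[{"dx":0,"dy":0,"dz":0,"ax":0,"ay":-7,"az":0},{"dx":0,"dy":0,"dz":0,"ax":0,"ay":-7,"az":0},{"dx":0,"dy":0,"dz":0,"ax":0,"ay":-7,"az":0},{"dx":0,"dy":0,"dz":0,"ax":0,"ay":-7,"az":0},{"dx":0,"dy":0,"dz":0,"ax":0,"ay":-7,"az":0}]' >/dev/null
python3 -m jog '[{"dx":0,"dy":0,"dz":0,"ax":0,"ay":-7,"az":0},{"dx":0,"dy":0,"dz":0,"ax":0,"ay":-7,"az":0},{"dx":0,"dy":0,"dz":0,"ax":0,"ay":-7,"az":0},{"dx":0,"dy":0,"dz":0,"ax":0,"ay":-7,"az":0},{"dx":0,"dy":0,"dz":0,"ax":0,"ay":-7,"az":0}]' >/dev/null
python3 -m jog '[{"dx":0,"dy":0,"dz":0,"ax":0,"ay":-5,"az":0},{"dx":0,"dy":0,"dz":0,"ax":0,"ay":0,"az":0},{"dx":0,"dy":0,"dz":0,"ax":0,"ay":0,"az":0}]' >/dev/null
python3 - <<'E'
from h import *
from workcell import robot
st()
c=robot.read_camera("wrist"); np.save("pics/w4.npy",c,allow_pickle=True); cv2.imwrite("pics/w4.png",c["pixels"][:,:,::-1])
for m,s,ce in blobs(c,(3,100,40),(15,255,200),300):
    p=np.argwhere(m)[:,::-1]; b=cv2.boxPoints(cv2.minAreaRect(p.astype(np.float32)))
    print(s,onz(c,b,.028)[:,:2].round(4).tolist(),onz(c,b.mean(0),.028).round(4))
go([.461,-.0212,.018],Rt(150))
E
```

```text
9.0667 [ 0.4606 -0.021   0.1779] yaw z 40.12 zdip -0.0012 F [-0.4  -0.41 -0.11] 0.0852 [-14.1  13.   15.1 119.9  -4.4  47.7 -46.3]
10.5667 [ 0.4606 -0.0211  0.1779] yaw z 149.61 zdip -0.0003 F [0.27 0.87 0.62] 0.0851 [  0.3  12.8  -1.2 119.4   0.5  47.8  58.4]
[ 307  108   23  100 2230] [[0.3922, 0.0073], [0.4026, 0.0249], [0.4865, -0.0231], [0.4752, -0.0424]] [[ 0.4372 -0.0072  0.028 ]]
shift cm [ 0.03 15.99 -0.03] turn [ 0.02 -0.4  -0.08] rows>= 4.0 1.0
```

```bash

python3 -m jog '[{"dx":0,"dy":3.5,"dz":0,"ax":0,"ay":-0.4,"az":0},{"dx":0,"dy":3.5,"dz":0,"ax":0,"ay":0,"az":0},{"dx":0,"dy":3.5,"dz":0,"ax":0,"ay":0,"az":0},{"dx":0,"dy":2.5,"dz":0,"ax":0,"ay":0,"az":0},{"dx":0,"dy":1.5,"dz":0,"ax":0,"ay":0,"az":0}]' |tail -4
python3 -m jog '[{"dx":0,"dy":1,"dz":0,"ax":0,"ay":0,"az":0},{"dx":0,"dy":0.5,"dz":0,"ax":0,"ay":0,"az":0},{"dx":0,"dy":0,"dz":0,"ax":0,"ay":0,"az":0},{"dx":0,"dy":0,"dz":0,"ax":0,"ay":0,"az":0}]'
python3 -m jog '[{"dx":0,"dy":0,"dz":0,"ax":0,"ay":0,"az":0},{"dx":0,"dy":0,"dz":0,"ax":0,"ay":0,"az":0},{"dx":0,"dy":0,"dz":0,"ax":0,"ay":0,"az":0},{"dx":0,"dy":0,"dz":0,"ax":0,"ay":0,"az":0},{"dx":0,"dy":0,"dz":0,"ax":0,"ay":0,"az":0}]' 1 80 >/dev/null
python3 -m jog '[{"dx":0,"dy":0,"dz":0,"ax":0,"ay":0,"az":0},{"dx":0,"dy":0,"dz":0,"ax":0,"ay":0,"az":0},{"dx":0,"dy":0,"dz":0,"ax":0,"ay":0,"az":0},{"dx":0,"dy":0,"dz":0,"ax":0,"ay":0,"az":0}]'
python3 -c "from h import *; st()"
python3 -m jog '[{"dx":0,"dy":-1,"dz":0,"ax":0,"ay":0,"az":0},{"dx":0,"dy":-3,"dz":0,"ax":0,"ay":0,"az":0},{"dx":0,"dy":-3.5,"dz":0,"ax":0,"ay":0,"az":0},{"dx":0,"dy":-3.5,"dz":0,"ax":0,"ay":0,"az":0},{"dx":0,"dy":-3.5,"dz":0,"ax":0,"ay":0,"az":0}]' |tail -4
python3 -m jog '[{"dx":0,"dy":0,"dz":0,"ax":0,"ay":7,"az":0},{"dx":0,"dy":0,"dz":0,"ax":0,"ay":7,"az":0},{"dx":0,"dy":0,"dz":0,"ax":0,"ay":7,"az":0},{"dx":0,"dy":0,"dz":0,"ax":0,"ay":7,"az":0},{"dx":0,"dy":0,"dz":0,"ax":0,"ay":7,"az":0}]' >/dev/null
python3 -m jog '[{"dx":0,"dy":0,"dz":0,"ax":0,"ay":7,"az":0},{"dx":0,"dy":0,"dz":0,"ax":0,"ay":7,"az":0},{"dx":0,"dy":0,"dz":0,"ax":0,"ay":7,"az":0},{"dx":0,"dy":0,"dz":0,"ax":0,"ay":0,"az":0},{"dx":0,"dy":0,"dz":0,"ax":0,"ay":0,"az":0}]' >/dev/null
python3 - <<'E'
from h import *
from workcell import robot
st()
for n in ["scene","side","wrist"]:
    c=robot.read_camera(n); np.save(f"pics/{n}5.npy",c,allow_pickle=True)
a=load("scene5")["pixels"][60:360,200:500]; b=load("side5")["pixels"][80:380,180:480]
cv2.imwrite("pics/m5.png",cv2.resize(np.hstack([a,b]),None,fx=1.33,fy=1.33)[:,:,::-1])
E
```

```text
tool_pos: [0.4588, -0.0212, 0.0303]
ee_rot: [[0.499, -0.004, -0.866], [0.866, -0.002, 0.499], [-0.003, -1.0, 0.003]]
ft_force: [-0.0, 0.1, 0.2]
width: 0.0852
time_s: 11.37
tool_pos: [0.4613, -0.0212, 0.0185]
ee_rot: [[0.498, 0.001, -0.867], [0.867, -0.001, 0.498], [-0.001, -1.0, -0.001]]
ft_force: [-0.3, 0.1, -0.1]
width: 0.0858
time_s: 12.12
tool_pos: [0.4612, -0.0212, 0.0187]
ee_rot: [[0.497, 0.001, -0.868], [0.868, -0.001, 0.497], [-0.001, -1.0, -0.001]]
ft_force: [-1.1, 0.4, 6.7]
width: 0.0227
12.1167 [ 0.4612 -0.0212  0.0187] yaw z 150.17 zdip -0.0012 F [-1.11  0.39  6.75] 0.0227 [ 1.000e-01  2.980e+01 -1.000e+00  1.238e+02  1.300e+00  2.640e+01
  5.830e+01]
tool_pos: [0.4599, -0.021, 0.1648]
ee_rot: [[0.497, -0.001, -0.868], [0.868, -0.001, 0.497], [-0.002, -1.0, 0.0]]
ft_force: [1.4, 0.2, -1.5]
width: 0.0227
13.3667 [ 0.4605 -0.0209  0.1633] yaw z 94.41 zdip -0.0012 F [-0.1  -0.74 -0.6 ] 0.0222 [ -7.7  14.1   7.8 120.4  -2.5  45.7   6.1]
```

View pics/m5.png

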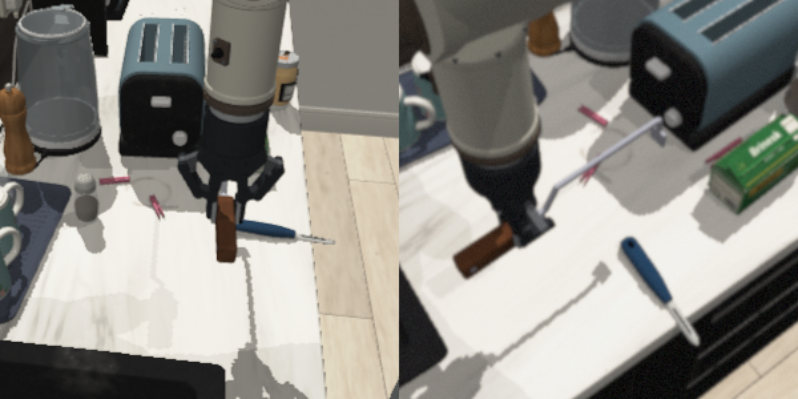

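```bash
cat >> h.py <<'E'
def Rh(hyaw,pitch):
    a,p=np.radians([hyaw,pitch]); h=np.array([np.cos(a)*np.cos(p),np.sin(a)*np.cos(p),-np.sin(p)])
    s=np.array([-np.sin(a),np.cos(a),0]); x=s*1.0  # candidate jaw axis
    z=-h; y=np.cross(z,x); 
    if y[2]>0: x=-x; y=-y
    return np.c_[x,y,z]
TIP=np.array([0,.0187,-.216])
def gotip(p,hyaw,pitch):
    R=Rh(hyaw,pitch); t=np.array(p)-R@TIP; print("TCP",t.round(4)); go(t,R)
def tip():
    from workcell import robot
    s=robot.state(); t=s["tool_pos"]+s["ee_rot"]@TIP; print("tip",t.round(4)); return t
def gx(y): return .474-.082*(y+.348)
E
python3 - <<'E'
from h import *
t=tip(); print(proj(load("side5"),t), proj(load("scene5"),t))
D=load("side0")
for z in (.086,.07): 
    P=onz(D,[(413.7,206),(467,166.7)],z); d=P[0]-P[1]; print(P.round(3).tolist(),np.degrees(np.arctan2(-d[0],d[1])))
gotip([gx(-.285),-.285,.03],-85.3,7)
E
```

```text
tip [ 0.477  -0.2363  0.1447]
[[373.57188752 183.87337289]] [[364.52856776 157.00810344]]
[[0.43, -0.295, 0.086], [0.441, -0.436, 0.086]] 4.3602068311968605
[[0.437, -0.304, 0.07], [0.448, -0.449, 0.07]] 4.360206831196889
TCP [ 0.4515 -0.0736  0.0749]
shift cm [-1.31  8.83 -5.17] turn [ 7.07 -0.36  0.  ] rows>= 3.0 1.0
```

```bash

python3 -m jog '[{"dx":-0.4,"dy":2.2,"dz":-1.3,"ax":0,"ay":-0.36,"az":0},{"dx":-0.4,"dy":2.2,"dz":-1.3,"ax":0,"ay":0,"az":0},{"dx":-0.3,"dy":2.2,"dz":-1.3,"ax":0,"ay":0,"az":0},{"dx":-0.2,"dy":2.2,"dz":-1.27,"ax":3.5,"ay":0,"az":0},{"dx":0,"dy":0,"dz":0,"ax":3.5,"ay":0,"az":0}]' |tail -4
python3 -m jog '[{"dx":0,"dy":0,"dz":0,"ax":0,"ay":0,"az":0},{"dx":0,"dy":0,"dz":0,"ax":0,"ay":0,"az":0},{"dx":0,"dy":0,"dz":0,"ax":0,"ay":0,"az":0}]' >/dev/null
python3 - <<'E'
from h import *
from workcell import robot
st();t=tip()
for n in ["scene","side"]:
    c=robot.read_camera(n); np.save(f"pics/{n}6.npy",c,allow_pickle=True); print(n,proj(c,t).round(1))
a=load("scene6")["pixels"][100:250,300:450]; b=load("side6")["pixels"][120:270,340:490]
cv2.imwrite("pics/m6.png",cv2.resize(np.hstack([a,b]),None,fx=2.66,fy=2.66)[:,:,::-1])
gotip([gx(-.43),-.43,.03],-85.3,7)
E
```

```text
tool_pos: [0.4491, -0.0741, 0.0718]
ee_rot: [[0.997, -0.015, -0.081], [0.082, 0.123, 0.989], [-0.005, -0.992, 0.123]]
ft_force: [-0.8, -0.7, -1.1]
width: 0.0224
14.1833 [ 0.4523 -0.0733  0.0755] yaw z 94.6 zdip 0.1195 F [-0.46 -0.32 -1.28] 0.0225 [  8.   24.    3.4 122.1 -13.5  36.5  26.7]
tip [ 0.4693 -0.2848  0.0311]
scene [[364.9 185.8]]
side [[391.8 211.3]]
TCP [ 0.4633 -0.2186  0.0749]
shift cm [ -0.11  -1.67 -14.57] turn [0.12 0.02 0.06] rows>= 4.0 1.0
```

View pics/m6.png

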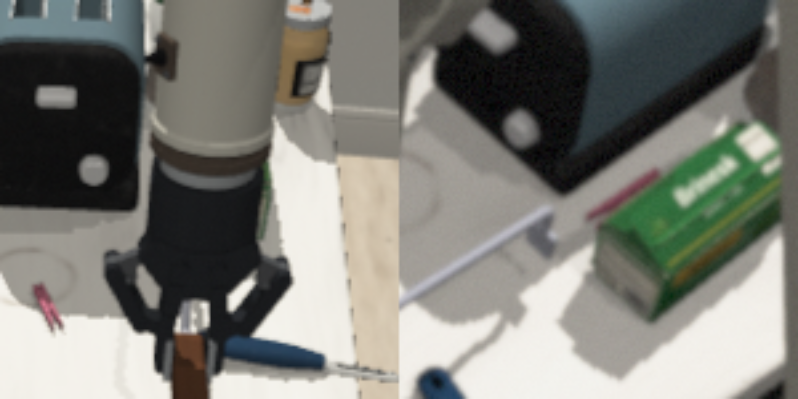

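```bash

python3 -m jog '[{"dx":-0.02,"dy":-0.24,"dz":-2.1,"ax":0,"ay":0,"az":0},{"dx":-0.02,"dy":-0.24,"dz":-2.1,"ax":0,"ay":0,"az":0},{"dx":-0.02,"dy":-0.24,"dz":-2.1,"ax":0,"ay":0,"az":0},{"dx":-0.02,"dy":-0.24,"dz":-2.1,"ax":0,"ay":0,"az":0}]'
python3 -m jog '[{"dx":-0.02,"dy":-0.24,"dz":-2.1,"ax":0,"ay":0,"az":0},{"dx":-0.02,"dy":-0.24,"dz":-2.1,"ax":0,"ay":0,"az":0},{"dx":0,"dy":-0.24,"dz":-2.0,"ax":0,"ay":0,"az":0},{"dx":0,"dy":0,"dz":0,"ax":0,"ay":0,"az":0},{"dx":0,"dy":0,"dz":0,"ax":0,"ay":0,"az":0}]'
python3 - <<'E'
from h import *
from workcell import robot
st();t=tip()
for n in ["scene","side","wrist"]:
    c=robot.read_camera(n); np.save(f"pics/{n}7.npy",c,allow_pickle=True)
    for m,s,ce in blobs(c,(160,70,50),(180,255,255),10): print(n,s,onz(c,ce,.01).round(3))
    print(n,proj(c,t).round(1))
gotip([gx(-.44),-.44,.003],-85.3,7)
E
```

```text
time_s: 14.62
tool_pos: [0.4586, -0.1573, 0.0753]
ee_rot: [[0.997, -0.009, -0.083], [0.083, 0.119, 0.989], [0.001, -0.993, 0.12]]
ft_force: [0.5, -0.3, -0.6]
width: 0.0222
time_s: 15.03
tool_pos: [0.463, -0.2204, 0.0747]
ee_rot: [[0.997, -0.009, -0.079], [0.08, 0.119, 0.99], [0.001, -0.993, 0.119]]
ft_force: [-1.1, 0.3, -0.7]
width: 0.0226
15.0333 [ 0.463  -0.2204  0.0747] yaw z 94.57 zdip 0.1191 F [-1.09  0.25 -0.66] 0.0226 [ 21.7  29.    5.9 113.3 -13.   42.1  41.5]
tip [ 0.4799 -0.4319  0.0304]
scene [   0    0   88   83 5293] [[ 1.733 -1.052  0.01 ]]
scene [363 173   2   7  10] [[ 0.473 -0.35   0.01 ]]
scene [275 193  23   6  88] [[ 0.652 -0.25   0.01 ]]
scene [313 207  10  15  64] [[ 0.57  -0.194  0.01 ]]
scene [[363.3 151. ]]
side [316 160  20  15  94] [[ 0.644 -0.255  0.01 ]]
side [412 184  25  18  79] [[ 0.477 -0.377  0.01 ]]
side [319 197  14  17  89] [[ 0.566 -0.199  0.01 ]]
side [[445.3 173. ]]
wrist [ 448  172   35   74 1091] [[ 0.568 -0.2    0.01 ]]
wrist [ 521  280   79   28 1192] [[ 0.648 -0.257  0.01 ]]
wrist [[315.9 503.8]]
TCP [ 0.4642 -0.2286  0.0479]
shift cm [ 0.07  2.5  -1.37] turn [ 0.03  0.01 -0.02] rows>= 1.0 1.0
```

```bash

python3 -m jog '[{"dx":0.04,"dy":0,"dz":-1.1,"ax":0,"ay":0,"az":0},{"dx":0.03,"dy":0.5,"dz":-0.2,"ax":0,"ay":0,"az":0},{"dx":0,"dy":1,"dz":-0.05,"ax":0,"ay":0,"az":0},{"dx":0,"dy":0.7,"dz":0,"ax":0,"ay":0,"az":0},{"dx":0,"dy":0.3,"dz":0,"ax":0,"ay":0,"az":0}]'
python3 -m jog '[{"dx":0,"dy":0,"dz":0,"ax":0,"ay":0,"az":0},{"dx":0,"dy":0,"dz":0,"ax":0,"ay":0,"az":0},{"dx":0,"dy":0,"dz":0,"ax":0,"ay":0,"az":0}]'
python3 - <<'E'
from h import *
from workcell import robot
st();t=tip()
for n in ["side"]:
    c=robot.read_camera(n); np.save(f"pics/{n}8.npy",c,allow_pickle=True)
    for m,s,ce in blobs(c,(160,70,50),(180,255,255),10): print(n,s,onz(c,ce,.01).round(3))
E
```

```text
time_s: 15.6
tool_pos: [0.4626, -0.2296, 0.0459]
ee_rot: [[0.997, -0.013, -0.078], [0.079, 0.122, 0.989], [-0.003, -0.992, 0.122]]
ft_force: [0.2, -0.7, -2.0]
width: 0.0226
time_s: 15.85
tool_pos: [0.4638, -0.2305, 0.0476]
ee_rot: [[0.997, -0.01, -0.079], [0.079, 0.12, 0.99], [-0.0, -0.993, 0.121]]
ft_force: [1.1, -0.4, -1.5]
width: 0.0228
15.85 [ 0.4638 -0.2305  0.0476] yaw z 94.55 zdip 0.1208 F [ 1.07 -0.43 -1.48] 0.0228 [ 23.   32.2   5.4 112.9 -13.7  39.6  43.2]
tip [ 0.4806 -0.442   0.003 ]
side [316 160  20  14  91] [[ 0.645 -0.255  0.01 ]]
side [412 184  25  18  83] [[ 0.477 -0.377  0.01 ]]
side [319 197  14  17  87] [[ 0.565 -0.199  0.01 ]]
```

```bash

python3 -m jog '[{"dx":0,"dy":0.07,"dz":0.6,"ax":0,"ay":0,"az":0},{"dx":0,"dy":0.12,"dz":1,"ax":0,"ay":0,"az":0},{"dx":0,"dy":0.12,"dz":1,"ax":0,"ay":0,"az":0},{"dx":0,"dy":0.12,"dz":1,"ax":0,"ay":0,"az":0},{"dx":0,"dy":0.12,"dz":1,"ax":0,"ay":0,"az":0}]'
python3 -m jog '[{"dx":0,"dy":0.12,"dz":1,"ax":0,"ay":0,"az":0},{"dx":0,"dy":0.12,"dz":1,"ax":0,"ay":0,"az":0},{"dx":0,"dy":0.12,"dz":1,"ax":0,"ay":0,"az":0},{"dx":0,"dy":0.12,"dz":1,"ax":0,"ay":0,"az":0}]'
python3 - <<'E'
from h import *
from workcell import robot
st();t=tip()
c=robot.read_camera("side"); np.save("pics/side9.npy",c,allow_pickle=True); print(proj(c,t).round(1))
for m,s,ce in blobs(c,(160,70,50),(180,255,255),10): print(s,onz(c,ce,.01).round(3))
E
```

```text
time_s: 16.32
tool_pos: [0.46, -0.1827, 0.0479]
ee_rot: [[0.997, -0.01, -0.08], [0.08, 0.121, 0.989], [-0.0, -0.993, 0.121]]
ft_force: [0.0, -0.4, -1.3]
width: 0.0225
time_s: 16.65
tool_pos: [0.4568, -0.143, 0.0478]
ee_rot: [[0.997, -0.01, -0.079], [0.08, 0.12, 0.99], [-0.0, -0.993, 0.121]]
ft_force: [0.5, -0.7, -1.5]
width: 0.0225
16.65 [ 0.4568 -0.143   0.0478] yaw z 94.57 zdip 0.1207 F [ 0.5  -0.66 -1.5 ] 0.0225 [ 15.2  29.    4.2 119.  -14.5  35.7  35.6]
tip [ 0.4737 -0.3545  0.0032]
[[416.1 201.1]]
[316 160   9   7  34] [[ 0.659 -0.251  0.01 ]]
[389 200  26  22 173] [[ 0.468 -0.315  0.01 ]]
```

```bash

python3 -m jog '[{"dx":0,"dy":0.12,"dz":1,"ax":0,"ay":0,"az":0},{"dx":0,"dy":0.12,"dz":1,"ax":0,"ay":0,"az":0},{"dx":0,"dy":0.12,"dz":1,"ax":0,"ay":0,"az":0},{"dx":0,"dy":0.12,"dz":1,"ax":0,"ay":0,"az":0},{"dx":0,"dy":0.12,"dz":1,"ax":0,"ay":0,"az":0}]'
python3 -m jog '[{"dx":0,"dy":0.12,"dz":1,"ax":0,"ay":0,"az":0},{"dx":0,"dy":0.12,"dz":1,"ax":0,"ay":0,"az":0},{"dx":0,"dy":0.12,"dz":1,"ax":0,"ay":0,"az":0},{"dx":0,"dy":0.06,"dz":0.5,"ax":0,"ay":0,"az":0},{"dx":0,"dy":0,"dz":0,"ax":0,"ay":0,"az":0}]'
python3 - <<'E'
from h import *
from workcell import robot
st();t=tip()
for n in ["side","scene"]:
    c=robot.read_camera(n); np.save(f"pics/{n}10.npy",c,allow_pickle=True); print(proj(c,t).round(1))
    for m,s,ce in blobs(c,(160,70,50),(180,255,255),10): print(n,s,onz(c,ce,.01).round(3),onz(c,cv2.boxPoints(cv2.minAreaRect(np.argwhere(m)[:,::-1].astype(np.float32))),.01)[:,:2].round(3).tolist())
a=load("scene10")["pixels"][100:300,270:470]; b=load("side10")["pixels"][120:320,280:480]
cv2.imwrite("pics/m10.png",cv2.resize(np.hstack([a,b]),None,fx=2,fy=2)[:,:,::-1])
E
```

```text
time_s: 17.12
tool_pos: [0.4528, -0.093, 0.0479]
ee_rot: [[0.997, -0.01, -0.079], [0.079, 0.12, 0.99], [-0.0, -0.993, 0.121]]
ft_force: [-0.6, -0.3, -0.7]
width: 0.0225
time_s: 17.53
tool_pos: [0.4498, -0.0571, 0.0479]
ee_rot: [[0.997, -0.011, -0.081], [0.082, 0.121, 0.989], [-0.001, -0.993, 0.121]]
ft_force: [1.2, -0.1, -1.3]
width: 0.0226
17.5333 [ 0.4498 -0.0571  0.0479] yaw z 94.67 zdip 0.1214 F [ 1.23 -0.09 -1.28] 0.0226 [  6.4  26.8   3.  123.3 -15.2  32.6  26.8]
tip [ 0.4671 -0.2685  0.0031]
[[384.5 224.4]]
side [355 224  30  24 214] [[ 0.461 -0.228  0.01 ]] [[0.466, -0.195], [0.472, -0.262], [0.457, -0.26], [0.451, -0.194]]
[[364.5 199.5]]
scene [   0    0   88   83 5318] [[ 1.734 -1.054  0.01 ]] [[2.185, -1.461], [1.803, -1.528], [1.393, -0.736], [1.666, -0.693]]
scene [275 193  23   5  87] [[ 0.652 -0.251  0.01 ]] [[0.678, -0.25], [0.627, -0.265], [0.625, -0.251], [0.674, -0.237]]
scene [313 207  10  15  63] [[ 0.571 -0.194  0.01 ]] [[0.585, -0.215], [0.577, -0.222], [0.556, -0.173], [0.564, -0.166]]
```

View pics/m10.png

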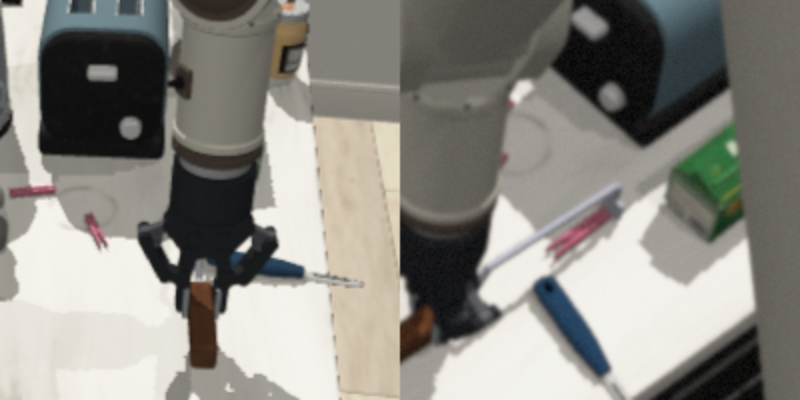

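```bash
python3 - <<'E'
from h import *
print("sink edge",onz(load("scene0"),[(368,335),(150,313),(340,330)],0).round(3).tolist())
gotip([.4683,-.283,.001],-85.3,0)
E
```

```text
sink edge [[0.444, 0.102, 0.0], [0.839, 0.107, 0.0], [0.494, 0.098, 0.0]]
TCP [ 0.4506 -0.0677  0.0197]
shift cm [-0.03  2.7  -1.22] turn [-6.91 -0.13 -0.01] rows>= 1.0 1.0
```

```bash

python3 -m jog '[{"dx":0,"dy":-0.15,"dz":-1.3,"ax":0,"ay":0,"az":0},{"dx":0,"dy":0,"dz":0,"ax":-3.5,"ay":0,"az":0},{"dx":0,"dy":0,"dz":0,"ax":-3.4,"ay":0,"az":0},{"dx":0,"dy":1,"dz":0,"ax":0,"ay":0,"az":0},{"dx":0,"dy":0.8,"dz":0,"ax":0,"ay":0,"az":0}]' |tail -4
python3 -m jog '[{"dx":0,"dy":0.5,"dz":0,"ax":0,"ay":0,"az":0},{"dx":0,"dy":0,"dz":0,"ax":0,"ay":0,"az":0},{"dx":0,"dy":0,"dz":0,"ax":0,"ay":0,"az":0}]' 
python3 -c "
from h import *
st();tip();gotip([.4683,-.283,0],-85.3,0)"
```

```text
tool_pos: [0.4516, -0.071, 0.0294]
ee_rot: [[0.997, 0.0, -0.082], [0.082, 0.001, 0.997], [0.0, -1.0, 0.001]]
ft_force: [0.2, -0.6, -1.7]
width: 0.0225
time_s: 18.3
tool_pos: [0.4504, -0.0729, 0.0241]
ee_rot: [[0.997, -0.002, -0.077], [0.077, 0.001, 0.997], [-0.002, -1.0, 0.001]]
ft_force: [-1.0, -0.4, -1.6]
width: 0.0226
18.3 [ 0.4504 -0.0729  0.0241] yaw z 94.42 zdip 0.0012 F [-1.01 -0.42 -1.56] 0.0226 [ -1.1  29.1   8.2 124.6  -8.9  27.   18.4]
tip [ 0.467  -0.2883  0.0051]
TCP [ 0.4506 -0.0677  0.0187]
shift cm [0.06 0.54 0.52] turn [-0.07 -0.28 -0.12] rows>= 1.0 1.0
```

Tip y −0.288 gives about 0.16 in the toaster frame, clear of the 0.125 limit. Next: lower 5 mm, release, retreat upward.

```bash

python3 -m jog '[{"dx":0,"dy":0.3,"dz":0.3,"ax":0,"ay":0,"az":0},{"dx":0,"dy":0.25,"dz":0,"ax":0,"ay":0,"az":0},{"dx":0,"dy":0,"dz":0,"ax":0,"ay":0,"az":0},{"dx":0,"dy":0,"dz":0,"ax":0,"ay":0,"az":0}]' 
python3 -m jog '[{"dx":0,"dy":0,"dz":0,"ax":0,"ay":0,"az":0},{"dx":0,"dy":0,"dz":0,"ax":0,"ay":0,"az":0},{"dx":0,"dy":0,"dz":0,"ax":0,"ay":0,"az":0},{"dx":0,"dy":0,"dz":0,"ax":0,"ay":0,"az":0},{"dx":0,"dy":0,"dz":0,"ax":0,"ay":0,"az":0}]' 0 >/dev/null
python3 -m jog '[{"dx":0,"dy":-1,"dz":0,"ax":0,"ay":0,"az":0},{"dx":0,"dy":-3,"dz":0,"ax":0,"ay":0,"az":0},{"dx":0,"dy":-3.5,"dz":0,"ax":0,"ay":0,"az":0},{"dx":0,"dy":-3.5,"dz":0,"ax":0,"ay":0,"az":0},{"dx":0,"dy":-3.5,"dz":0,"ax":0,"ay":0,"az":0}]'
python3 -m jog '[{"dx":0,"dy":-3.5,"dz":3,"ax":0,"ay":0,"az":0},{"dx":0,"dy":-3,"dz":3,"ax":0,"ay":0,"az":0},{"dx":0,"dy":0,"dz":3,"ax":0,"ay":0,"az":0},{"dx":0,"dy":0,"dz":3,"ax":0,"ay":0,"az":0},{"dx":0,"dy":0,"dz":0,"ax":0,"ay":0,"az":0}]'
python3 - <<'E'
from h import *
from workcell import robot
for n in ["side","scene"]:
    c=robot.read_camera(n); np.save(f"pics/{n}11.npy",c,allow_pickle=True)
    for m,s,ce in blobs(c,(160,70,50),(180,255,255),10): print(n,s,onz(c,ce,.01).round(3))
    for m,s,ce in blobs(c,(3,100,40),(15,255,200),300): print(n,"brown",s,onz(c,ce,.014).round(3))
a=load("scene11")["pixels"][100:300,230:430]; b=load("side11")["pixels"][120:320,250:450]
cv2.imwrite("pics/m11.png",cv2.resize(np.hstack([a,b]),None,fx=2,fy=2)[:,:,::-1])
E
```

```text
time_s: 18.63
tool_pos: [0.4508, -0.069, 0.0193]
ee_rot: [[0.997, -0.0, -0.079], [0.079, 0.001, 0.997], [-0.0, -1.0, 0.001]]
ft_force: [-1.0, 0.4, -1.6]
width: 0.0226
time_s: 19.47
tool_pos: [0.4503, -0.0691, 0.1664]
ee_rot: [[0.997, -0.001, -0.079], [0.079, 0.0, 0.997], [-0.001, -1.0, 0.0]]
ft_force: [0.7, 0.9, 0.1]
width: 0.0853
time_s: 19.88
tool_pos: [0.4414, 0.0534, 0.2272]
ee_rot: [[0.996, 0.002, -0.087], [0.087, 0.004, 0.996], [0.002, -1.0, 0.003]]
ft_force: [0.1, 0.5, -0.1]
width: 0.0854
side [316 160  20  14  93] [[ 0.645 -0.255  0.01 ]]
side [319 197  14  18  88] [[ 0.566 -0.199  0.01 ]]
side [354 224  31  24 221] [[ 0.461 -0.227  0.01 ]]
side brown [278  83  23  39 557] [[ 0.845 -0.29   0.014]]
side brown [266 271  50  43 765] [[ 0.448 -0.043  0.014]]
scene [   0    0   88   83 5341] [[ 1.735 -1.055  0.01 ]]
scene [275 193  23   5  88] [[ 0.652 -0.25   0.01 ]]
scene [362 200   4  20  62] [[ 0.469 -0.228  0.01 ]]
scene [313 207  10  15  63] [[ 0.571 -0.194  0.01 ]]
scene brown [ 196  126   32   65 1245] [[ 0.865 -0.364  0.014]]
scene brown [363 247  13  45 516] [[ 0.45  -0.041  0.014]]
```

View pics/m11.png

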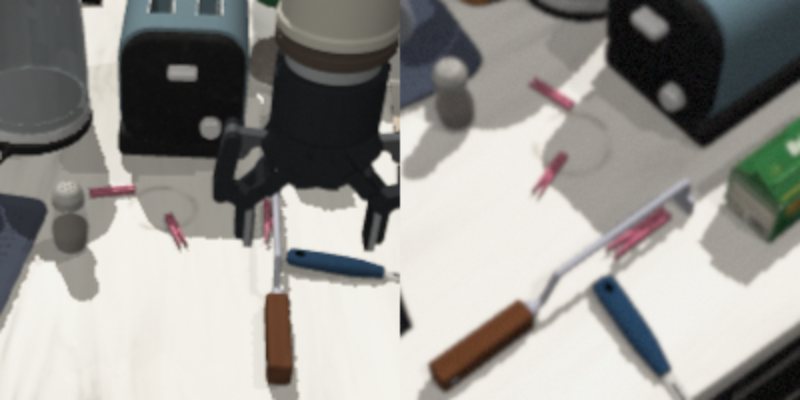

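The pictures show the hook lying flat, with its blade left of the carton. The clip lies on open worktop beneath the rod, and the gripper is clear of everything.

```bash
python3 -m jog '[{"dx":0,"dy":0,"dz":0,"ax":0,"ay":0,"az":0},{"dx":0,"dy":0,"dz":0,"ax":0,"ay":0,"az":0},{"dx":0,"dy":0,"dz":0,"ax":0,"ay":0,"az":0},{"dx":0,"dy":0,"dz":0,"ax":0,"ay":0,"az":0}]' >/dev/null; python3 -c "
from workcell import robot
print(robot.close_job())"
```

```text
the job is handed in; nothing more can be done
None
```

The clip is out of the gap on the open worktop, the hook is lying down clear of the gap, and the job is handed in at about 20 s on the robot's clock. No verdict was reported.

**What I did:** I gripped the hook by its handle, but joint 7 ran into its limit (−147°) while turning it towards the gap. I laid the hook down, regripped it with the gripper half a turn round, and reached in over the clip. The blade went down behind the clip, about 20 mm past its far end with the edge about 3 mm above the worktop. I then raked about 17 cm to the left, laid the hook down and backed off upward.

**Last checks, all from the cameras:**
- **Clip:** its middle is at about (0.46, −0.23), roughly 0.22 m in the toaster's y, against the 0.18 m needed. It did not move when I released the hook.
- **Hook:** it lies flat, with the blade at roughly 0.17 m in the toaster's y, against the 0.125 m needed.
- **Gripper:** it is open and clear of everything, and it never came near the clip. The force readings I printed stayed below 7 N.

**What disagreed:**
- **Toaster end:** the foot's left end measured 2–3 cm short of the carton's end, though both should be at y = +132 mm. I took the carton's corner as the reference. The clip's margin is about 4 cm if that is right, and larger if the toaster's end is nearer where its foot measured.
- **Clip position:** the two cameras differ by 8 mm in the clip's x (0.461 and 0.469) but agree in y. This does not affect the result.

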